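# Blank a bench colorimeter: ease its lid shut, trim with the fine knob

## Task

Get the colorimeter ready to read: ease its spring-loaded light lid down until it is fully shut, without letting it slam, then turn the small inner (fine) knob of the concentric pair until the meter needle points at the wedge-shaped index set on the scale's rim. Do not shift the outer (coarse) ring under it, and leave everything else on the bench standing where it is.

Things in the scene. Friction and masses are not known exactly. Their poses are not given: they have to be found in the camera images.
- colorimeter: Low white bench instrument, fixed; 250 (x, depth) x 280 (y, width) mm, flat dark deck 75 mm above the bench. Origin: centre of its underside. -x is its front (faces the robot at yaw 0), +y its left, z up. On the deck: left front the light lid over the sample well (cuvette already in), right front the concentric knobs, rear the meter, right rear a loose cuvette box.
- lid (a joint): Light lid: dark grey plate 109 (hinge to free edge) x 106 (wide) x 14 mm. 0 = shut flat on the deck; grows as it opens, stop at 1.95 rad. Leaned back beyond 1.75 rad it stays where left; brought forward of upright, spring and weight pull it shut (0.5 N at the tab upright, 1.5 N nearly shut) and, let go, it slams. Faster than 3.5 rad/s is a slam; letting go 8 mm before shut is not.
- lid_tab (a point): Grip point on the lid's finger tab: a flat dark grey lug in the lid's mid-plane, mid free edge, 40 mm long (out from the edge), 16 mm wide (along the hinge axis), 9 mm thick. Point 24 mm beyond the edge, 133 mm from the hinge axis. Lid open: tab points up; shut: it juts over the instrument's front, 82 mm above the bench, free space under it. Pinched across its width it can pivot in the pads.
- lid_hinge (a point): Middle of the lid's hinge axis, which is level and parallel to the colorimeter's y; 82 mm above the bench. At lid angle a the tab point lies from here 133 mm x cos(a) towards the front (-x of the colorimeter) and 133 mm x sin(a) up.
- fine_top (a point): Centre of the top face of the inner (fine) knob: knurled bare aluminium cylinder with a dark line on its top, 24 mm diameter, upright axis. It stands 24 mm clear above the coarse ring; this point is 117 mm above the bench.
- fine (a joint): Angle of the fine knob, grows clockwise seen from above, stops at -3 and 3 rad. Friction 0.025 N m. Turning it clockwise by 1 rad swings the needle clockwise by 0.25 rad, at once.
- coarse (a joint): Angle of the coarse ring, grows clockwise seen from above; stops at -1.3 and 1.3 rad, friction 0.08 N m. The ring is black, ribbed, 47 mm diameter, 15 mm high, coaxial with the fine knob and directly under it, its top 92 mm above the bench. It must stay as it starts (within about 5 degrees).
- coarse_mark (a point): White pointer line on the top face of the coarse ring, 22 mm from its axis.
- needle_tip (a point): Tip of the meter's thin straight black needle, 3 mm above the deck. The needle turns about an upright pivot 56 mm from this tip, at x = +26 mm, y = +35 mm of the colorimeter, and points to the rear (+x of the colorimeter, within about 0.7 rad). At the start it stands clockwise of the index by 0.25 to 0.9 rad.
- index_tip (a point): Point of the set index, a black wedge (18 mm long, 10 mm wide, point towards the needle's pivot) on the rim of the meter's scale, marking the wanted reading; it stays put, somewhere different each time. It lies 56 mm from the needle's pivot, just where the needle's tip must come to lie.
- media_bottle: Tall amber glass bottle close to the colorimeter's right side, beside the knobs: 94 mm diameter up to 165 mm height, cap 54 mm diameter, top at 230 mm. Origin: centre of its foot. Bystander.
- wash_bottle: White wash bottle left of the colorimeter, 68 mm diameter, body 125 mm high, neck to 170 mm, bent spout to 226 mm reaching 53 mm towards its own +x. Origin: centre of its foot. Bystander.
- tube_rack: Yellow tube rack, 75 (x) x 150 (y) x 52 mm, with three blue-capped tubes up to 100 mm. Origin: centre of its underside. Bystander.
- pipette: Purple pipette lying on the bench before the colorimeter, about 260 mm along its x, 35 mm high. Origin: underside near its middle. Bystander.
- cuvette_box: White open cuvette box on the deck's right rear corner, 56 x 56 x 40 mm. Origin: centre of its underside. Bystander.
- beaker: Glass beaker, 72 mm diameter, 95 mm high, left of the colorimeter. Origin: centre of its underside. Bystander.

How it is judged:
On the way, in this order (a step that is already met when the one before it is completed fails the run):
1. the light lid is fully shut (value of joint lid below 0.03 rad), for 0.2 s.
2. with the lid shut, the needle is on the set index (value of joint lid below 0.03 rad and horizontal distance between needle_tip and index_tip below 0.003 m), for 0.2 s.
At the end, for the whole second after the job is handed in: The lid is fully shut (within 0.03 rad), the needle's tip lies within 3 mm of the set index (about 0.2 rad of the fine knob), the fine knob is at rest and the coarse ring's pointer is within 2 mm (about 5 degrees) of where it began (all of step 2 and distance of coarse_mark from where it was at the start of the episode below 0.002 m and velocity of joint fine between -0.05 and 0.05 rad/s); the robot touches nothing.
It fails at once if the lid slams: it swings shut faster than 3.5 rad/s (velocity of joint lid below -3.5 rad/s).
It fails at once if the coarse ring is shifted: its pointer is more than 2 mm from where it began (distance of coarse_mark from where it was at the start of the episode above 0.002 m).
It fails at once if a bystander is displaced by more than 15 mm or tipped by more than 0.3 rad (distance of any of media_bottle, wash_bottle, tube_rack, pipette, cuvette_box, beaker from where it was at the start of the episode above 0.015 m or angle between any of media_bottle, wash_bottle, tube_rack, pipette, cuvette_box, beaker's own z axis and vertical above 0.3 rad).
It also fails if it takes over 72 s, if anything falls off the work surface, if the arm or the gripper's body presses on something with over 40 N, if the wrist force passes 120 N, or if a joint passes its speed limit or range.

## Robot

A 6-joint arm with a two-finger parallel gripper is mounted at the origin on the work surface. World frame = base frame: x ahead of the robot, y to its left, z up, the work surface at z = 0. Lengths are in m, angles in rad, forces in N, time in s.
With the tool pointing down it reaches from about 0.35 to 0.85 m from the base axis. Payload 8.1 kg.
Tool frame: the origin (TCP) lies at the very end of the fingers, on their centre line; the grasp point (between the pads) lies robot.hold_point_z behind it (robot.hold_point_z is the distance from the TCP to the grasp point, in m); z points along the fingers, y is the direction in which the jaws open and shut (so a half turn about z gives the same grasp; the last joint's range is limited). The gripper opens to 93 mm and grips with 3 to 60 N. Pads are 15 mm wide; open, the fingers measure 128 mm over their backs; the gripper's body (75 mm by 188 mm) begins 65 mm behind the grasp point.
Start: joints at [-1.42, 0.13, 1.488, -0, 1.523, -0.085], TCP at [0.14, -0.583, 0.219] pointing down, gripper open.
Joint ranges: [-2.96, 2.96], [-0.89, 2.26], [0.02, 2.5], [-1.34, 4.48], [0, 2.73], [-2.66, 2.66]. Speed limits (rad/s): [2.39, 2.39, 2.79, 3.14, 3.14, 3.14].

## Interface

Orientations are given as a rotation vector (axis times angle).
In Python, from plant import robot, cams gives the robot as it stands. The module is installed in compiled form; this text tells all that it offers.
- The arm moves only by the tool step_arm, never from a script. Its argument "deltas" is a list of rows, each an object with "offset": the shift along the tool's x, y, z in cm, a list of three; "roll": the turn about the tool's z in rad. In form: [{"offset": [x, y, z], "roll": roll}, ...]. A call has 1 to 12 rows; each row shifts and turns the commanded pose from where the row before left it, along the tool's axes as they then stand; what a row does not reach is not made up. A row lasts 1/8 s, in which the tool goes at most 62.5 mm and 10.7 degrees, less where a joint would pass 70% of its speed; a pose out of reach is approached as far as the arm can. A call with a gripper value outside its range is refused whole. "fingers" is the finger opening in cm, from 0 to 9.3, set as the call begins (left out, the last holds). The fingers move at their own pace and stop on an object; "grip_force" is the grip in N (left out, the last holds). Time passes only in rows, so rows that do not move let the fingers close. It gives the time, the measured TCP pose, the force and the opening at its end, in the units of the state.
- robot.read_state(): the state, without advancing time (a new reading comes with each control period).
- cams.read_camera(name): name is "scene" or "top" or "wrist"; returns a dict with "pixels" (420x560x3 uint8, red, green, blue), "fx", "fy", "cx", "cy" (pixels), "extrinsics" (4x4, takes a point from world to camera coordinates). Camera axes: x right, y down, z forward; pixel columns grow to the right and rows downward; lengths in m; the calibration is good to about 2 mm. A picture is of the moment at which its call begins. There is no depth.
- robot.close_job(): hands the job in, once; it reports no verdict.
Trained networks look in a picture, given as the dict that the camera call returned (one of the last four; its "shot" number tells which), for a name from the list of things; names that differ only in an ending like _2 or _b are one class to them, and where a whole thing is asked for, a point or a joint stands for the part that bears it (a point fixed in the world has none). Each returns a list of dicts, best first, with "score" (0 to 1); they miss things now and then, are a little off and sometimes report something else, mostly with a low value. They report only what shows in the picture. A call takes as long as a camera call.
- cams.boxes_of(picture, thing): "xy" ([column, row] in pixels, amid what is visible of it).
- cams.silhouettes(picture, thing): "mask" (420x560 bool, what is visible of it) and "xy" ([column, row] in pixels, amid what is visible of it).
- cams.pinpoint(picture, thing): "xy" ([column, row] in pixels: a listed point, or the origin of a listed thing).
The state is a dict: "t": time; "q": joint angles; "dq": joint speeds; "joint_torque": joint torques, N m; "tool_pos": TCP position; "orientation": TCP orientation; "force": force on the tool from outside, world axes, zero at the start; "wrist_torque": the same for the moment, N m; "opening": finger opening in m.
Only numpy, scipy, OpenCV 4.12 (cv2) and the standard library are available. Lean on these libraries where they do the work, as an engineer would, in place of code of your own. Each camera call takes 0.05 s, during which the arm holds its last target. There are 200 camera calls.

## Working session

There is one attempt and no reset: what is moved stays moved. The work goes in short steps, Python scripts to look and compute and a tool call to move; the robot and the scene stay as the last step left them, time stands still between calls to the robot, and variables do not carry over. Pictures are saved under pics/ and viewed, about 8 in all and at most 12, crops included, and the job is handed in when it is done.

Besides the shell and the picture viewer there is one more tool, called after "Emit:" by a JSON object that holds its "name" and its "arguments", one argument or row to a line. step_arm: Moves the arm, as the interface text tells. Its arguments: {"type":"object","properties":{"deltas":{"type":"array"},"fingers":{"type":"number"},"grip_force":{"type":"number"}},"required":["deltas"]}

```bash
mkdir -p pics; cat > h.py <<'E'
import numpy as np, cv2
from plant import robot, cams
from scipy.spatial.transform import Rotation as R
def ray(p,xy):
    E=np.array(p["extrinsics"]);Rm=E[:3,:3];c=-Rm.T@E[:3,3]
    d=Rm.T@np.array([(xy[0]-p["cx"])/p["fx"],(xy[1]-p["cy"])/p["fy"],1]);return c,d
def atz(p,xy,z):
    c,d=ray(p,xy);return c+d*(z-c[2])/d[2]
def proj(p,X):
    E=np.array(p["extrinsics"]);x=E[:3,:3]@np.array(X)+E[:3,3];return [p["fx"]*x[0]/x[2]+p["cx"],p["fy"]*x[1]/x[2]+p["cy"]]
def tri(p,a,q,b):
    A=[];B=[]
    for pic,xy in((p,a),(q,b)):
        c,d=ray(pic,xy);d/=np.linalg.norm(d);M=np.eye(3)-np.outer(d,d);A.append(M);B.append(M@c)
    return np.linalg.solve(sum(A),sum(B))
def save(p,n,crop=None,s=1):
    im=cv2.cvtColor(p["pixels"],cv2.COLOR_RGB2BGR)
    if crop: x0,y0,x1,y1=crop;im=im[y0:y1,x0:x1]
    cv2.imwrite("pics/"+n,cv2.resize(im,None,fx=s,fy=s,interpolation=cv2.INTER_CUBIC))
E
cat > a.py <<'E'
from h import *
np.set_printoptions(precision=4,suppress=True)
print(robot.read_state(),robot.hold_point_z)
Z=dict(colorimeter=0,lid_hinge=.082,fine_top=.117,coarse_mark=.092,needle_tip=.078,index_tip=.078,media_bottle=0,wash_bottle=0,tube_rack=0,pipette=0,cuvette_box=.075,beaker=0)
P={}
for c in("scene","top"):
    p=cams.read_camera(c);P[c]=p;save(p,c+"0.png")
    for n in list(Z)+["lid_tab"]:
        r=cams.pinpoint(p,n)
        if r: print(c,n,np.round(r[0]["xy"],1),round(r[0]["score"],2), atz(p,r[0]["xy"],Z.get(n,.21)))
    r=cams.pinpoint(p,"lid_tab"); p["tab"]=r[0]["xy"] if r else None
if P["scene"]["tab"] is not None and P["top"]["tab"] is not None: print(tri(P["scene"],P["scene"]["tab"],P["top"],P["top"]["tab"]))
E
python3 a.py
```

```text
{'t': 0.0, 'q': array([-1.4204,  0.1312,  1.4893, -0.    ,  1.523 , -0.0854]), 'dq': array([ 0.001 ,  0.0001,  0.002 ,  0.002 ,  0.0015, -0.0019]), 'joint_torque': array([  0.0018, -55.9847, -49.1749,   0.077 ,   0.036 ,  -0.0001]), 'tool_pos': array([ 0.1401, -0.5828,  0.2176]), 'orientation': array([-3.118 , -0.3693,  0.0001]), 'force': array([-0.2908,  0.5373, -0.2187]), 'wrist_torque': array([-0.0584, -0.0376,  0.0518]), 'opening': 0.09300136345285034} 0.0188
scene colorimeter [238.6 282.2] 0.63 [ 0.6438 -0.0853  0.    ]
scene lid_hinge [261.7 237.8] 0.73 [ 0.6102 -0.0252  0.082 ]
scene fine_top [191.4 236.9] 0.48 [ 0.6182 -0.1697  0.117 ]
scene coarse_mark [202. 249.] 0.58 [ 0.63   -0.1524  0.092 ]
scene needle_tip [261.9 270. ] 0.44 [ 0.708 -0.047  0.078]
scene index_tip [281.7 267.3] 0.53 [ 0.7101 -0.0078  0.078 ]
scene media_bottle [130.2 303. ] 0.74 [ 0.649  -0.3072  0.    ]
scene wash_bottle [216.6 296.4] 0.72 [ 0.6749 -0.1366  0.    ]
scene tube_rack [259.8 269.2] 0.35 [ 0.6138 -0.0324  0.    ]
scene pipette [220.8 220.8] 0.79 [ 0.4018 -0.0875  0.    ]
scene cuvette_box [2
[... 247 characters left out ...]
] 0.76 [ 0.6063 -0.0262  0.082 ]
top fine_top [388.2 186.4] 0.63 [ 0.6207 -0.171   0.117 ]
top coarse_mark [379.9 185.2] 0.61 [ 0.6313 -0.1616  0.092 ]
top needle_tip [248.6 259.1] 0.48 [0.4954 0.1126 0.078 ]
top index_tip [305.1 156.5] 0.61 [ 0.7061 -0.0141  0.078 ]
top media_bottle [431.7 188. ] 0.85 [ 0.6455 -0.3041  0.    ]
top wash_bottle [248.3 258.9] 0.84 [0.5053 0.1178 0.    ]
top tube_rack [446.6 253.4] 0.63 [ 0.4954 -0.3167  0.    ]
top pipette [348.8 303.1] 0.94 [ 0.4003 -0.0927  0.    ]
top cuvette_box [363.3 130.8] 0.84 [ 0.7597 -0.1436  0.075 ]
top beaker [221.3 208.7] 0.83 [0.6208 0.1742 0.    ]
top lid_tab [312.  164.3] 0.97 [ 0.6414 -0.013   0.21  ]
[ 0.6408 -0.0146  0.2107]
```

View pics/top0.png

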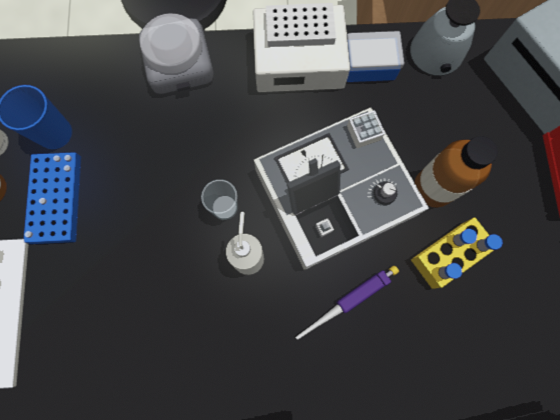

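View pics/scene0.png

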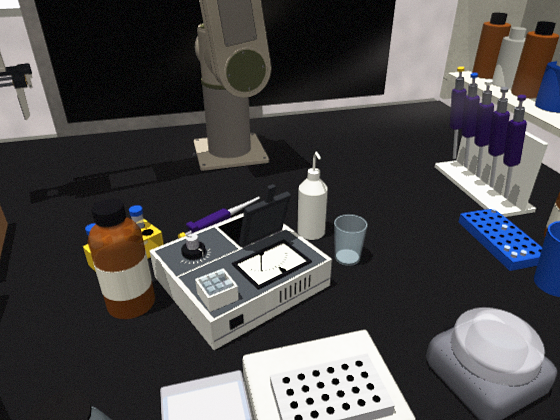

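The top view shows the colorimeter (about 335,190) yawed about 25°, with the lid open (tab about 312,164) and the knobs at about (385,190). The scene view from the rear agrees: needle and index are visible on the meter at about (262–282,262). Next I fit the yaw and plan the approach.

```bash
cat > b.py <<'E'
from h import *
from scipy.optimize import minimize
np.set_printoptions(precision=4,suppress=True)
ps=[]
for c in("scene","top"):
    p=cams.read_camera(c);m=cams.silhouettes(p,"colorimeter")[0]["mask"];ps.append((p,m))
def f(v,pr=0):
    x,y,w=v;s=0;cs,sn=np.cos(w),np.sin(w)
    for p,m in ps:
        pts=[proj(p,[x+a*cs-b*sn,y+a*sn+b*cs,z]) for a in(-.125,.125) for b in(-.14,.14) for z in(0,.075)]
        k=np.zeros(m.shape,np.uint8);h=cv2.convexHull(np.float32(pts))
        cv2.fillConvexPoly(k,np.int32(h*16),1,shift=4)
        h2=(k>0);s+=1-(h2&m).sum()/(h2|m).sum()
    return s
r=min((minimize(f,[.646,-.085,w],method="Nelder-Mead",options=dict(initial_simplex=[[.646,-.085,w],[.656,-.085,w],[.646,-.075,w],[.646,-.085,w+.08]])) for w in(.3,.4,.5)),key=lambda r:r.fun)
print(r.x,r.fun)
s=robot.read_state();print(R.from_rotvec(s["orientation"]).as_matrix())
E
python3 b.py
```

```text
[ 0.6423 -0.0807  0.3965] 1.1221105349654312
[[ 0.9723  0.2337 -0.    ]
 [ 0.2337 -0.9723 -0.    ]
 [-0.      0.     -1.    ]]
```

Emit:
{"name": "step_arm", "arguments": {
  "deltas": [
    {"offset": [0, 0, -5], "roll": 0},
    {"offset": [0, 0, -5], "roll": 0},
    {"offset": [3.8, -2.7, 0], "roll": 0},
    {"offset": [3.8, -2.7, 0], "roll": 0},
    {"offset": [3.8, -2.7, 0], "roll": 0},
    {"offset": [3.8, -2.7, 0], "roll": 0},
    {"offset": [3.8, -2.7, 0], "roll": 0},
    {"offset": [3.8, -2.7, 0], "roll": 0},
    {"offset": [3.8, -2.7, 0], "roll": 0},
    {"offset": [3.8, -2.7, 0], "roll": 0},
    {"offset": [3.8, -2.7, 0], "roll": 0},
    {"offset": [3.8, -2.7, 0], "roll": 0}
  ],
  "fingers": 5
}}

```text
t: 3.2
tool_pos: [0.4475, -0.2309, 0.3189]
orientation: [3.119, 0.369, 0.001]
force: [-0.2, -0.0, 0.2]
opening: 0.05
```

Emit:
{"name": "step_arm", "arguments": {
  "deltas": [
    {"offset": [3.8, -2.7, 0], "roll": 0},
    {"offset": [3.8, -2.7, 0], "roll": 0},
    {"offset": [3.8, -2.7, 0], "roll": 0},
    {"offset": [3.8, -2.7, 0], "roll": 0},
    {"offset": [3.8, -2.7, 0], "roll": 0},
    {"offset": [0, 0, 0], "roll": -0.16},
    {"offset": [0, 0, 0], "roll": 0},
    {"offset": [0, 0, 0], "roll": 0}
  ]
}}

```text
t: 4.2
tool_pos: [0.5996, -0.0568, 0.3188]
orientation: [3.081, 0.612, 0.0]
force: [-0.6, 0.1, 0.1]
opening: 0.05
```

```bash
cat > c.py <<'E'
from h import *
import sys
np.set_printoptions(precision=4,suppress=True)
s=robot.read_state();print(s["t"],s["q"],s["tool_pos"],R.from_rotvec(s["orientation"]).as_matrix()[:,0],s["force"])
p=cams.read_camera("wrist");save(p,sys.argv[1])
for n,z in dict(lid_tab=.211,lid_hinge=.082,fine_top=.117,coarse_mark=.092,needle_tip=.078,index_tip=.078).items():
    r=cams.pinpoint(p,n)
    if r: print(n,np.round(r[0]["xy"],1),round(r[0]["score"],2), atz(p,r[0]["xy"],z))
E
python3 c.py w1.png
```

```text
4.2 [-0.1796  0.1178  1.3213 -0.0001  1.7023  0.9993] [ 0.5996 -0.0568  0.3188] [0.9242 0.382  0.0001] [-0.6118  0.0624  0.1167]
lid_tab [305.4 107.8] 0.64 [ 0.6954 -0.044   0.211 ]
lid_hinge [256.4 175.1] 0.96 [ 0.6022 -0.0243  0.082 ]
fine_top [363.7 214.6] 0.81 [ 0.6132 -0.1731  0.117 ]
coarse_mark [353.3 196.9] 0.68 [ 0.6266 -0.1583  0.092 ]
needle_tip [302.2 109.7] 0.48 [ 0.7048 -0.0486  0.078 ]
index_tip [276.7 101.2] 0.56 [ 0.7017 -0.0136  0.078 ]
```

View pics/w1.png

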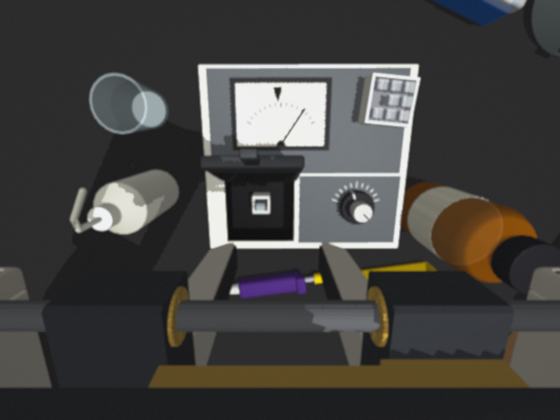

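Emit:
{"name": "step_arm", "arguments": {
  "deltas": [
    {"offset": [2.7, -1.2, 0], "roll": 0},
    {"offset": [2.7, -1.2, 0], "roll": 0},
    {"offset": [0, 0, 4], "roll": 0},
    {"offset": [0, 0, 3], "roll": 0},
    {"offset": [0, 0, 0], "roll": 0}
  ]
}}

```text
t: 5.18
tool_pos: [0.6386, -0.0133, 0.2452]
orientation: [-3.079, -0.617, 0.009]
force: [-0.2, 0.1, -0.5]
opening: 0.0499
```

```bash
python3 c.py w2.png; python3 - <<'E'
from h import *
p=cams.read_camera("wrist")
s=robot.read_state();T=s["tool_pos"];M=R.from_rotvec(s["orientation"]).as_matrix()
print(proj(p,T), "tab pred",proj(p,[.6408,-.0146,.211]))
E
```

```text
5.175 [-0.1011  0.2318  1.3264 -0.      1.5894  1.0742] [ 0.6386 -0.0133  0.2452] [ 0.9228  0.3853 -0.0053] [-0.2465  0.1166 -0.5056]
lid_tab [279.3 237.3] 0.7 [ 0.6381 -0.0147  0.211 ]
lid_hinge [277.6 227.3] 0.71 [ 0.6039 -0.0273  0.082 ]
fine_top [401.7 276.7] 0.54 [ 0.6147 -0.1724  0.117 ]
coarse_mark [389.1 251.7] 0.97 [ 0.6297 -0.1587  0.092 ]
needle_tip [329.7 152. ] 0.72 [ 0.707  -0.0474  0.078 ]
index_tip [159.9 234.7] 0.69 [0.5391 0.1    0.078 ]
[np.float64(277.4209920087339), np.float64(255.70240260678975)] tab pred [np.float64(278.5144717110887), np.float64(234.8414332202243)]
```

View pics/w2.png

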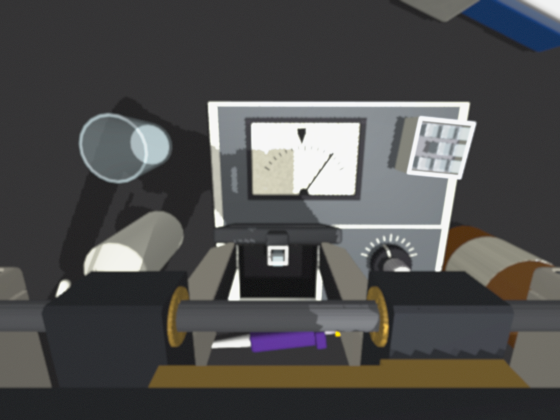

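The tab, at about (278,236), is centred between the fingers. I'll descend and pinch it.

Emit:
{"name": "step_arm", "arguments": {
  "deltas": [
    {"offset": [0, 0, 2], "roll": 0},
    {"offset": [0, 0, 1.9], "roll": 0},
    {"offset": [0, 0, 1], "roll": 0},
    {"offset": [0, 0, 0], "roll": 0}
  ]
}}

```text
t: 6.08
tool_pos: [0.6393, -0.0134, 0.1975]
orientation: [-3.079, -0.617, 0.005]
force: [0.8, 0.6, -0.2]
opening: 0.0496
```

Emit:
{"name": "step_arm", "arguments": {
  "deltas": [
    {"offset": [0, 0, 0], "roll": 0},
    {"offset": [0, 0, 0], "roll": 0},
    {"offset": [0, 0, 0], "roll": 0},
    {"offset": [0, 0, 0], "roll": 0},
    {"offset": [0, 0, 0], "roll": 0},
    {"offset": [0, 0, 0], "roll": 0}
  ],
  "fingers": 0.8,
  "grip_force": 12
}}

```text
t: 6.82
tool_pos: [0.6402, -0.0122, 0.2001]
orientation: [-3.078, -0.619, -0.0]
force: [-1.8, 4.9, 3.0]
opening: 0.0161
```

```bash
python3 -c "
import numpy as np
a=np.linspace(1.832,0,25);x=-14.16*np.cos(a);z=14.16*np.sin(a)
print(np.c_[np.diff(np.round(x,1)),-np.diff(np.round(z,1))].round(1).tolist())"
```

```text
[[-1.1, -0.2], [-1.1, -0.2], [-1.0, -0.1], [-1.1, 0.1], [-1.1, -0.0], [-1.1, 0.2], [-1.0, 0.3], [-1.0, 0.3], [-1.0, 0.4], [-1.0, 0.5], [-0.9, 0.5], [-0.9, 0.7], [-0.9, 0.7], [-0.7, 0.7], [-0.7, 0.8], [-0.7, 0.9], [-0.6, 0.9], [-0.5, 0.9], [-0.4, 1.0], [-0.4, 1.0], [-0.3, 1.1], [-0.2, 1.0], [-0.1, 1.1], [-0.1, 1.1]]
```

Emit:
{"name": "step_arm", "arguments": {
  "deltas": [
    {"offset": [-1.1, 0, -0.2], "roll": 0},
    {"offset": [-1.1, 0, -0.2], "roll": 0},
    {"offset": [-1.0, 0, -0.1], "roll": 0},
    {"offset": [-1.1, 0, 0.1], "roll": 0},
    {"offset": [-1.1, 0, 0], "roll": 0},
    {"offset": [-1.1, 0, 0.2], "roll": 0},
    {"offset": [-1.0, 0, 0.3], "roll": 0},
    {"offset": [-1.0, 0, 0.3], "roll": 0},
    {"offset": [-1.0, 0, 0.4], "roll": 0},
    {"offset": [-1.0, 0, 0.5], "roll": 0},
    {"offset": [-0.9, 0, 0.5], "roll": 0},
    {"offset": [-0.9, 0, 0.7], "roll": 0}
  ]
}}

```text
t: 8.32
tool_pos: [0.5261, -0.0596, 0.1747]
orientation: [-3.078, -0.618, 0.001]
force: [-4.7, 6.0, 2.2]
opening: 0.0161
```

Emit:
{"name": "step_arm", "arguments": {
  "deltas": [
    {"offset": [-0.9, 0, 0.7], "roll": 0},
    {"offset": [-0.7, 0, 0.7], "roll": 0},
    {"offset": [-0.7, 0, 0.8], "roll": 0},
    {"offset": [-0.7, 0, 0.9], "roll": 0},
    {"offset": [-0.6, 0, 0.9], "roll": 0},
    {"offset": [-0.5, 0, 0.9], "roll": 0},
    {"offset": [-0.4, 0, 1.0], "roll": 0},
    {"offset": [-0.4, 0, 1.0], "roll": 0},
    {"offset": [-0.3, 0, 1.1], "roll": 0},
    {"offset": [-0.2, 0, 1.0], "roll": 0}
  ]
}}

```text
t: 9.57
tool_pos: [0.4766, -0.0802, 0.084]
orientation: [-3.077, -0.618, 0.0]
force: [0.3, 7.5, -0.4]
opening: 0.0162
```

Emit:
{"name": "step_arm", "arguments": {
  "deltas": [
    {"offset": [-0.1, 0, 0.8], "roll": 0},
    {"offset": [-0.1, 0, 0.6], "roll": 0},
    {"offset": [0, 0, 0.5], "roll": 0},
    {"offset": [0, 0, 0.3], "roll": 0},
    {"offset": [0, 0, 0.2], "roll": 0},
    {"offset": [0, 0, 0], "roll": 0}
  ]
}}

```text
t: 10.32
tool_pos: [0.4752, -0.0808, 0.0616]
orientation: [-3.077, -0.618, -0.0]
force: [-7.3, 9.4, 13.0]
opening: 0.016
```

```bash
python3 c.py w3.png; python3 - <<'E'
from h import *
p=cams.read_camera("scene");save(p,"s3.png",(130,150,350,350),3)
print(atz(p,cams.pinpoint(p,"lid_tab")[0]["xy"],.082))
E
```

```text
10.325 [-0.2769 -0.0519  1.9726  0.0027  1.222   0.8968] [ 0.4752 -0.0808  0.0616] [0.9225 0.3859 0.0007] [-7.3045  9.4304 13.0335]
lid_tab [278.1 253.5] 0.97 [ 0.5369 -0.0555  0.211 ]
index_tip [532.6 308.1] 0.31 [ 0.5088 -0.2281  0.078 ]
[ 0.49413953 -0.0791436   0.082     ]
```

View pics/s3.png

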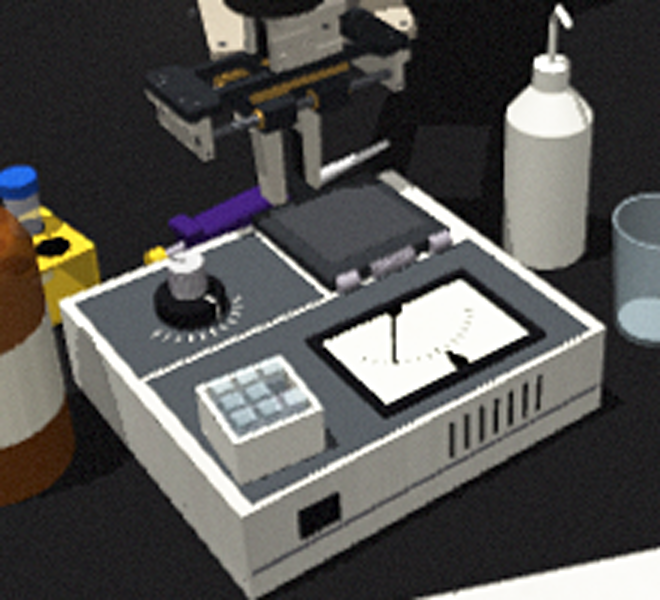

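The lid looks fully shut, with the pads pressing it down at about 13 N. The needle tip shows left of the index wedge in this rear view. I'll release, rise, and pre-rotate for the knob, keeping the gripper body clear of the amber bottle.

Emit:
{"name": "step_arm", "arguments": {
  "deltas": [
    {"offset": [0, 0, 0], "roll": 0},
    {"offset": [0, 0, 0], "roll": 0},
    {"offset": [0, 0, 0], "roll": 0},
    {"offset": [0, 0, -2], "roll": 0},
    {"offset": [0, 0, -5], "roll": 0},
    {"offset": [0, 0, -5], "roll": 0},
    {"offset": [0, 0, -5], "roll": 0},
    {"offset": [0, 0, -5], "roll": 0},
    {"offset": [5, 0, 0], "roll": 0},
    {"offset": [5, 5, 0], "roll": 0},
    {"offset": [0, 5, 0], "roll": 0},
    {"offset": [0, 0, 0], "roll": 0}
  ],
  "fingers": 5
}}

```text
t: 12.28
tool_pos: [0.5989, -0.1359, 0.2788]
orientation: [-3.081, -0.613, 0.004]
force: [-1.2, -0.0, -0.2]
opening: 0.0498
```

```bash
python3 c.py w4.png; python3 - <<'E'
from h import *
for c in("scene","top"):
    p=cams.read_camera(c)
    for n,z in dict(lid_tab=.082,fine_top=.117,coarse_mark=.092,needle_tip=.078,index_tip=.078).items():
        r=cams.pinpoint(p,n)
        if r: print(c,n,np.round(r[0]["xy"]),round(r[0]["score"],2), atz(p,r[0]["xy"],z).round(4))
E
```

```text
12.275 [-0.306   0.1542  1.3534 -0.0009  1.6362  0.8718] [ 0.5989 -0.1359  0.2788] [ 0.9238  0.3829 -0.0023] [-1.1593 -0.0093 -0.2159]
lid_tab [202.4 251.4] 0.78 [ 0.5497 -0.086   0.211 ]
lid_hinge [195.5 153.9] 0.75 [ 0.6033 -0.0257  0.082 ]
fine_top [311.7 197.5] 0.75 [ 0.6136 -0.1721  0.117 ]
coarse_mark [302.8 174.3] 0.96 [ 0.6315 -0.1553  0.092 ]
needle_tip [245.2  80. ] 0.56 [ 0.7046 -0.0517  0.078 ]
index_tip [213.3  67. ] 0.61 [ 0.7034 -0.0131  0.078 ]
scene lid_tab [227. 210.] 0.72 [ 0.4853 -0.0794  0.082 ]
scene fine_top [192. 236.] 0.5 [ 0.6148 -0.168   0.117 ]
scene coarse_mark [199. 250.] 0.6 [ 0.6308 -0.1583  0.092 ]
scene needle_tip [259. 272.] 0.38 [ 0.7115 -0.0535  0.078 ]
scene index_tip [279. 270.] 0.55 [ 0.7153 -0.0152  0.078 ]
top lid_tab [344. 261.] 0.58 [ 0.482  -0.0756  0.082 ]
top fine_top [386. 189.] 0.62 [ 0.6148 -0.1663  0.117 ]
top coarse_mark [376. 184.] 0.44 [ 0.6351 -0.154   0.092 ]
top index_tip [305. 156.] 0.54 [ 0.7067 -0.0142  0.078 ]
```

View pics/w4.png

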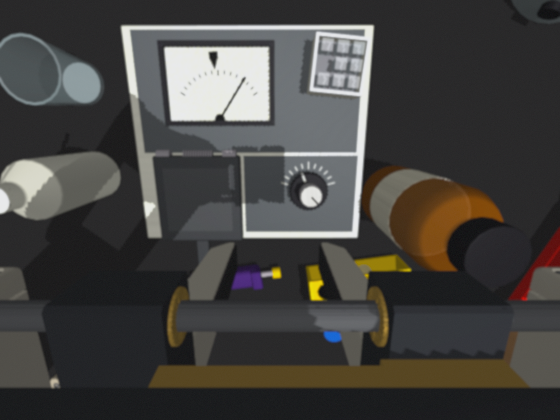

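Emit:
{"name": "step_arm", "arguments": {
  "deltas": [
    {"offset": [0.1, 3.9, 0], "roll": 0},
    {"offset": [0, 0, 0], "roll": -0.16},
    {"offset": [0, 0, 0], "roll": -0.16},
    {"offset": [0, 0, 0], "roll": -0.16},
    {"offset": [0, 0, 0], "roll": -0.16},
    {"offset": [0, 0, 0], "roll": -0.16},
    {"offset": [0, 0, 4], "roll": 0},
    {"offset": [0, 0, 4], "roll": 0},
    {"offset": [0, 0, 4], "roll": 0},
    {"offset": [0, 0, 0], "roll": 0},
    {"offset": [0, 0, 0], "roll": 0}
  ]
}}

```text
t: 14.6
tool_pos: [0.6151, -0.169, 0.1624]
orientation: [2.596, 1.768, 0.002]
force: [0.4, -0.2, 1.0]
opening: 0.0504
```

```bash
python3 c.py w5.png;python3 - <<'E'
from h import *
p=cams.read_camera("wrist")
print(proj(p,robot.read_state()["tool_pos"]), proj(p,[.615,-.17,.117]))
E
```

```text
14.6 [-0.3484  0.2602  1.4443  0.      1.4353  0.0266] [ 0.6151 -0.169   0.1624] [0.3663 0.9305 0.0001] [ 0.3914 -0.2008  1.0449]
lid_tab [ 89.7 178.1] 0.86 [ 0.5647 -0.0891  0.211 ]
lid_hinge [192.8  59.1] 0.85 [ 0.6014 -0.0273  0.082 ]
fine_top [280.7 233.2] 0.92 [ 0.6167 -0.1712  0.117 ]
coarse_mark [288.4 201.9] 0.68 [ 0.6297 -0.1563  0.092 ]
needle_tip [332.4  35.9] 0.96 [ 0.7066 -0.0506  0.078 ]
[np.float64(277.58640642043855), np.float64(255.66959937714142)] [np.float64(278.3761188299437), np.float64(232.95749303094436)]
```

View pics/w5.png

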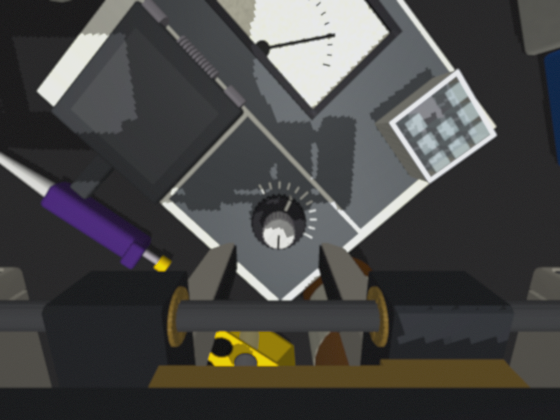

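Emit:
{"name": "step_arm", "arguments": {
  "deltas": [
    {"offset": [-0.1, 0.1, 2], "roll": 0},
    {"offset": [0, 0, 2], "roll": 0},
    {"offset": [0, 0, 1.5], "roll": 0},
    {"offset": [0, 0, 0.8], "roll": 0},
    {"offset": [0, 0, 0], "roll": 0},
    {"offset": [0, 0, 0], "roll": 0}
  ]
}}

```text
t: 15.75
tool_pos: [0.6155, -0.1702, 0.0984]
orientation: [2.596, 1.768, 0.001]
force: [0.1, 0.5, 0.8]
opening: 0.0505
```

Emit:
{"name": "step_arm", "arguments": {
  "deltas": [
    {"offset": [0, 0, 0], "roll": 0},
    {"offset": [0, 0, 0], "roll": 0},
    {"offset": [0, 0, 0], "roll": 0},
    {"offset": [0, 0, 0], "roll": 0},
    {"offset": [0, 0, 0], "roll": 0}
  ],
  "fingers": 1.8,
  "grip_force": 12
}}

```text
t: 16.38
tool_pos: [0.6154, -0.1701, 0.0979]
orientation: [2.596, 1.768, 0.001]
force: [2.9, -0.5, 0.1]
opening: 0.0236
```

Good grip: opening 23.6 mm on a 24 mm knob, with little side force. Turning counter-clockwise.

Emit:
{"name": "step_arm", "arguments": {
  "deltas": [
    {"offset": [0, 0, 0], "roll": -0.17},
    {"offset": [0, 0, 0], "roll": -0.17},
    {"offset": [0, 0, 0], "roll": -0.17},
    {"offset": [0, 0, 0], "roll": -0.17},
    {"offset": [0, 0, 0], "roll": -0.17},
    {"offset": [0, 0, 0], "roll": -0.17},
    {"offset": [0, 0, 0], "roll": -0.17},
    {"offset": [0, 0, 0], "roll": -0.17},
    {"offset": [0, 0, 0], "roll": 0},
    {"offset": [0, 0, 0], "roll": 0}
  ]
}}

```text
t: 17.62
tool_pos: [0.6146, -0.1704, 0.0979]
orientation: [-0.913, -3.005, 0.001]
force: [-4.6, -2.6, 5.1]
opening: 0.0239
```

```bash
python3 c.py w6.png; python3 - <<'E'
from h import *
for c in("scene","top"):
    p=cams.read_camera(c); save(p,c+"6.png")
    for n,z in dict(coarse_mark=.092,needle_tip=.078,index_tip=.078).items():
        r=cams.pinpoint(p,n)
        if r: print(c,n,np.round(r[0]["xy"],1),round(r[0]["score"],2), atz(p,r[0]["xy"],z).round(4))
E
```

```text
17.625 [-0.3504  0.3138  1.5017 -0.0008  1.3266 -1.3312] [ 0.6146 -0.1704  0.0979] [-0.831   0.5562  0.0003] [-4.6363 -2.5888  5.1266]
lid_hinge [467.3 105.2] 0.9 [ 0.6025 -0.0287  0.082 ]
fine_top [279.5 271.9] 0.72 [ 0.6157 -0.1701  0.117 ]
needle_tip [523.4 246.6] 0.78 [ 0.709  -0.0323  0.078 ]
index_tip [543.1 225.3] 0.6 [ 0.7018 -0.0157  0.078 ]
scene coarse_mark [198.6 249. ] 0.48 [ 0.6282 -0.159   0.092 ]
scene needle_tip [270.4 270.6] 0.42 [ 0.714  -0.0315  0.078 ]
scene index_tip [278.4 269.4] 0.59 [ 0.7145 -0.0156  0.078 ]
top coarse_mark [374.3 187.7] 0.63 [ 0.6265 -0.1496  0.092 ]
top index_tip [434.5 185.7] 0.68 [ 0.6286 -0.2792  0.078 ]
```

Emit:
{"name": "step_arm", "arguments": {
  "deltas": [
    {"offset": [0, 0, 0], "roll": 0},
    {"offset": [0, 0, 0], "roll": 0},
    {"offset": [0, 0, -2], "roll": 0},
    {"offset": [0, 0, -2], "roll": 0},
    {"offset": [0, 0, 0], "roll": 0.17},
    {"offset": [0, 0, 0], "roll": 0.17},
    {"offset": [0, 0, 0], "roll": 0.17},
    {"offset": [0, 0, 0], "roll": 0.17},
    {"offset": [0, 0, 0], "roll": 0.17},
    {"offset": [0, 0, 0], "roll": 0.17},
    {"offset": [0, 0, 0], "roll": 0.17},
    {"offset": [0, 0, 0], "roll": 0.17}
  ],
  "fingers": 5
}}

```text
t: 19.88
tool_pos: [0.6159, -0.1702, 0.14]
orientation: [2.6, 1.76, 0.002]
force: [-0.8, -0.4, 0.5]
opening: 0.05
```

Emit:
{"name": "step_arm", "arguments": {
  "deltas": [
    {"offset": [0, 0, 0], "roll": 0},
    {"offset": [0, 0, 2], "roll": 0},
    {"offset": [0, 0, 1.2], "roll": 0},
    {"offset": [0, 0, 0.8], "roll": 0},
    {"offset": [0, 0, 0], "roll": 0},
    {"offset": [0, 0, 0], "roll": 0}
  ]
}}

```text
t: 20.62
tool_pos: [0.6152, -0.1701, 0.0979]
orientation: [2.596, 1.769, 0.0]
force: [-0.2, -0.4, 0.8]
opening: 0.0498
```

Emit:
{"name": "step_arm", "arguments": {
  "deltas": [
    {"offset": [0, 0, 0], "roll": 0},
    {"offset": [0, 0, 0], "roll": 0},
    {"offset": [0, 0, 0], "roll": 0},
    {"offset": [0, 0, 0], "roll": 0},
    {"offset": [0, 0, 0], "roll": 0}
  ],
  "fingers": 1.8,
  "grip_force": 12
}}

```text
t: 21.25
tool_pos: [0.6154, -0.1702, 0.098]
orientation: [2.596, 1.768, 0.001]
force: [2.9, -0.9, -0.3]
opening: 0.0239
```

Emit:
{"name": "step_arm", "arguments": {
  "deltas": [
    {"offset": [0, 0, 0], "roll": -0.17},
    {"offset": [0, 0, 0], "roll": -0.17},
    {"offset": [0, 0, 0], "roll": -0.17},
    {"offset": [0, 0, 0], "roll": -0.17},
    {"offset": [0, 0, 0], "roll": -0.17},
    {"offset": [0, 0, 0], "roll": -0.17},
    {"offset": [0, 0, 0], "roll": -0.1},
    {"offset": [0, 0, 0], "roll": 0},
    {"offset": [0, 0, 0], "roll": 0}
  ]
}}

```text
t: 22.38
tool_pos: [0.6147, -0.1703, 0.0979]
orientation: [-1.264, -2.876, 0.001]
force: [-2.5, -1.3, 4.8]
opening: 0.0236
```

```bash
python3 c.py w7.png; python3 - <<'E'
from h import *
p=cams.read_camera("scene"); save(p,"s7.png",(180,220,330,320),5)
for n,z in dict(coarse_mark=.092,needle_tip=.078,index_tip=.078).items():
        r=cams.pinpoint(p,n)
        if r: print(n,np.round(r[0]["xy"],1),round(r[0]["score"],2), atz(p,r[0]["xy"],z).round(4))
E
```

```text
22.375 [-0.3503  0.3138  1.5017 -0.0005  1.3265 -1.0927] [ 0.6147 -0.1703  0.0979] [-0.6762  0.7367  0.0001] [-2.4995 -1.322   4.8066]
lid_hinge [431.9  58. ] 0.95 [ 0.6016 -0.0277  0.082 ]
fine_top [276.6 272.1] 0.66 [ 0.6147 -0.1714  0.117 ]
coarse_mark [313.2 252.3] 0.62 [ 0.631 -0.155  0.092]
needle_tip [545.5 167.1] 0.82 [ 0.704  -0.0175  0.078 ]
index_tip [438.5 334.9] 0.57 [ 0.7519 -0.1426  0.078 ]
coarse_mark [200.1 251.7] 0.74 [ 0.6378 -0.1571  0.092 ]
needle_tip [277.2 267.5] 0.57 [ 0.7084 -0.0165  0.078 ]
index_tip [281.2 269. ] 0.52 [ 0.7148 -0.0101  0.078 ]
```

View pics/s7.png

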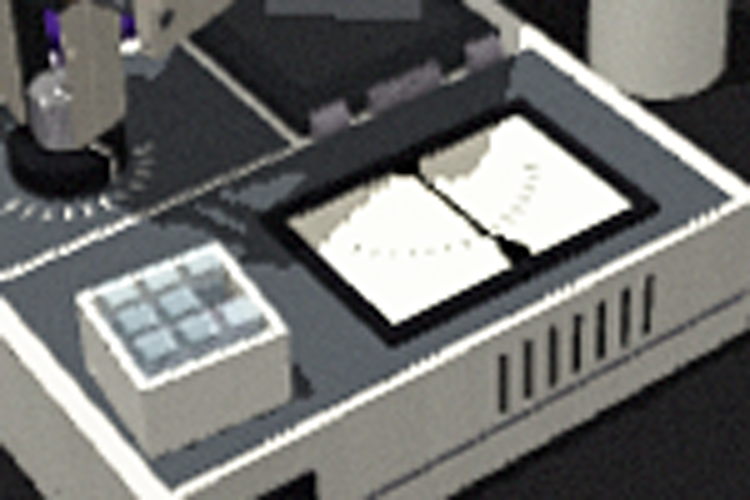

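The needle now lies almost on the wedge point, at about (492,238) in the crop. I'll release, rise and look from a better angle.

Emit:
{"name": "step_arm", "arguments": {
  "deltas": [
    {"offset": [0, 0, 0], "roll": 0},
    {"offset": [0, 0, 0], "roll": 0},
    {"offset": [0, 0, -2], "roll": 0},
    {"offset": [0, 0, -4], "roll": 0.17},
    {"offset": [0, 0, -5], "roll": 0.17},
    {"offset": [0, 0, 0], "roll": 0.17},
    {"offset": [0, 0, 0], "roll": 0.17},
    {"offset": [0, 0, 0], "roll": 0.17},
    {"offset": [0, 0, 0], "roll": 0.17},
    {"offset": [0, 0, 0], "roll": 0.1},
    {"offset": [0, 0, 0], "roll": 0},
    {"offset": [0, 0, 0], "roll": 0}
  ],
  "fingers": 5
}}

```text
t: 24.42
tool_pos: [0.6152, -0.17, 0.2085]
orientation: [2.594, 1.771, 0.001]
force: [-0.2, 0.1, 0.2]
opening: 0.0501
```

```bash
python3 c.py w8.png; python3 - <<'E'
import cv2
from h import *
p=cams.read_camera("wrist"); save(p,"w8c.png",(230,0,430,150),4)
c=np.array([.644,-.083]);
E
```

```text
24.425 [-0.3499  0.2366  1.3875  0.0001  1.5166  0.0227] [ 0.6152 -0.17    0.2085] [0.3641 0.9314 0.0001] [-0.23    0.1245  0.2246]
lid_tab [120.5 165.7] 0.68 [ 0.5539 -0.0864  0.211 ]
lid_hinge [206.7  68.1] 0.86 [ 0.602  -0.0261  0.082 ]
fine_top [279.1 216.6] 0.58 [ 0.6157 -0.1721  0.117 ]
coarse_mark [288.2 191.9] 0.65 [ 0.6307 -0.1587  0.092 ]
needle_tip [309.7  10.4] 0.68 [ 0.7058 -0.0161  0.078 ]
index_tip [307.    9.1] 0.64 [ 0.704  -0.0143  0.078 ]
```

View pics/w8c.png

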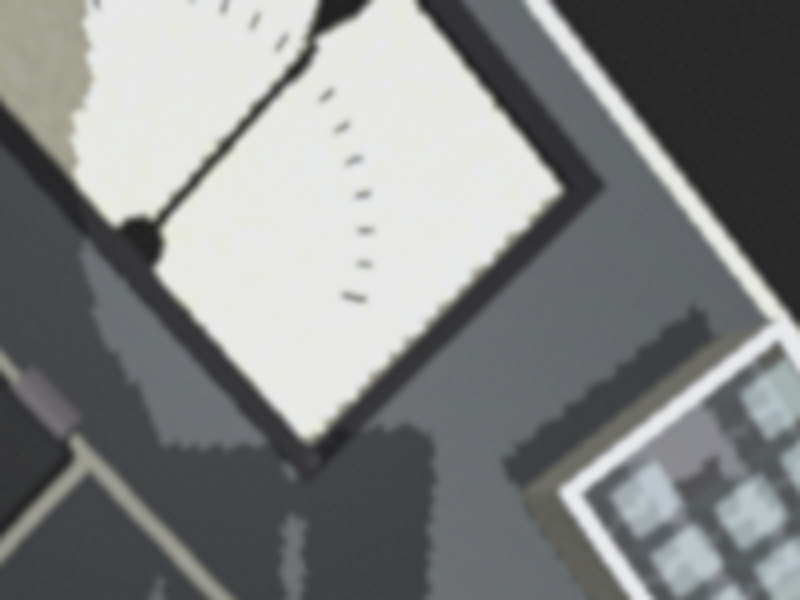

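Emit:
{"name": "step_arm", "arguments": {
  "deltas": [
    {"offset": [4, 0, 0], "roll": 0},
    {"offset": [4, 1, 2], "roll": 0},
    {"offset": [0, 1, 1], "roll": 0},
    {"offset": [0, 0, 0], "roll": 0},
    {"offset": [0, 0, 0], "roll": 0}
  ]
}}

```text
t: 25.45
tool_pos: [0.6627, -0.1039, 0.1781]
orientation: [2.597, 1.767, -0.0]
force: [-1.1, 0.1, 0.9]
opening: 0.0499
```

```bash
python3 c.py w9.png; python3 - <<'E'
from h import *
p=cams.read_camera("wrist"); 
x,y=proj(p,[.7035,-.0145,.078]);x=int(x);y=int(y);print(x,y)
x0=max(x-70,0);y0=max(y-50,0);save(p,"w9c.png",(x0,y0,x0+130,y0+100),6)
E
```

```text
25.45 [-0.2318  0.3397  1.32   -0.0003  1.4816  0.1442] [ 0.6627 -0.1039  0.1781] [ 0.3672  0.9301 -0.0003] [-1.1029  0.1211  0.9304]
lid_tab [ 95.8 253.8] 0.73 [ 0.585  -0.0562  0.211 ]
lid_hinge [182.4 158.4] 0.93 [ 0.6028 -0.0259  0.082 ]
fine_top [256.1 310.7] 0.53 [ 0.6152 -0.1713  0.117 ]
coarse_mark [266.4 277.9] 0.86 [ 0.63   -0.1569  0.092 ]
needle_tip [284.  102.5] 0.51 [ 0.7034 -0.0154  0.078 ]
index_tip [285.1 100.3] 0.5 [ 0.7049 -0.0141  0.078 ]
283 102
```

View pics/w9c.png

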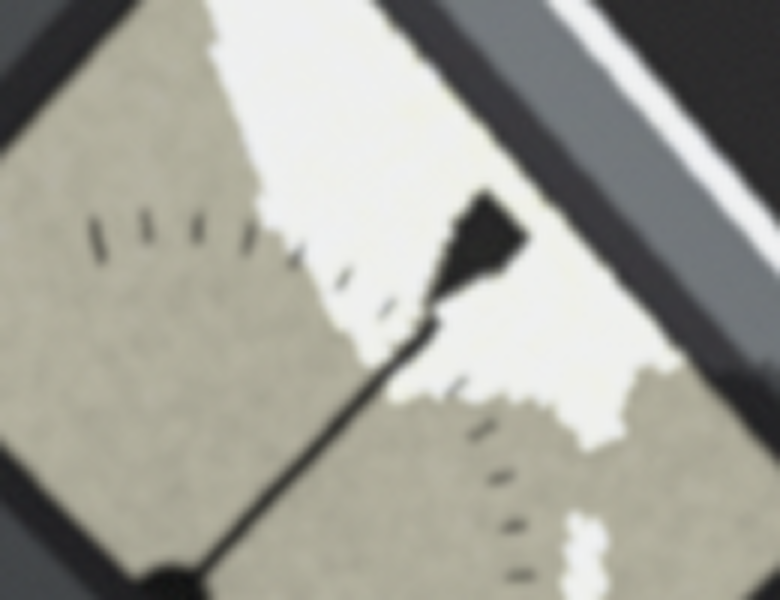

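The crop shows the needle tip at about (437,320) and the wedge point at about (425,303). The needle is still about 3 mm clockwise of the index, so it needs roughly 0.2 rad more counter-clockwise on the fine knob.

Emit:
{"name": "step_arm", "arguments": {
  "deltas": [
    {"offset": [-4, -1, -2], "roll": 0},
    {"offset": [-4, -1, -1], "roll": 0},
    {"offset": [0, 0, 0], "roll": 0},
    {"offset": [0, 0, 5], "roll": 0},
    {"offset": [0, 0, 3], "roll": 0},
    {"offset": [0, 0, 2], "roll": 0},
    {"offset": [0, 0, 1], "roll": 0},
    {"offset": [0, 0, 0], "roll": 0},
    {"offset": [0, 0, 0], "roll": 0}
  ]
}}

```text
t: 26.98
tool_pos: [0.6161, -0.1702, 0.0993]
orientation: [2.595, 1.767, 0.002]
force: [0.7, 0.2, 1.3]
opening: 0.0504
```

Emit:
{"name": "step_arm", "arguments": {
  "deltas": [
    {"offset": [0, 0, 0], "roll": 0},
    {"offset": [0, 0, 0], "roll": 0},
    {"offset": [0, 0, 0], "roll": 0},
    {"offset": [0, 0, 0], "roll": 0},
    {"offset": [0, 0, 0], "roll": -0.1},
    {"offset": [0, 0, 0], "roll": -0.1},
    {"offset": [0, 0, 0], "roll": 0},
    {"offset": [0, 0, 0], "roll": 0}
  ],
  "fingers": 1.8,
  "grip_force": 12
}}

```text
t: 27.98
tool_pos: [0.6153, -0.1702, 0.098]
orientation: [2.409, 2.016, 0.001]
force: [1.5, -1.0, 1.2]
opening: 0.0238
```

Emit:
{"name": "step_arm", "arguments": {
  "deltas": [
    {"offset": [0, 0, 0], "roll": 0},
    {"offset": [0, 0, 0], "roll": 0},
    {"offset": [0, 0, -2], "roll": 0},
    {"offset": [0, 0, -4], "roll": 0.1},
    {"offset": [0, 0, -5], "roll": 0.1},
    {"offset": [4, 1, 2], "roll": 0},
    {"offset": [4, 1, 1], "roll": 0},
    {"offset": [0, 0, 0], "roll": 0},
    {"offset": [0, 0, 0], "roll": 0}
  ],
  "fingers": 5
}}

```text
t: 29.1
tool_pos: [0.663, -0.1032, 0.1787]
orientation: [2.595, 1.768, 0.0]
force: [-0.1, -0.7, 0.9]
opening: 0.0499
```

```bash
python3 c.py w10.png; python3 - <<'E'
from h import *
p=cams.read_camera("wrist"); 
x,y=proj(p,[.7035,-.0145,.078]);x=int(x);y=int(y);print(x,y)
x0=max(x-70,0);y0=max(y-50,0);save(p,"w10c.png",(x0,y0,x0+130,y0+100),6)
E
```

```text
29.1 [-0.2305  0.3393  1.3194 -0.0005  1.4821  0.1441] [ 0.663  -0.1032  0.1787] [ 0.3659  0.9307 -0.0004] [-0.1258 -0.6852  0.8857]
lid_tab [ 97.8 254.4] 0.61 [ 0.5855 -0.0563  0.211 ]
lid_hinge [182.8 156.9] 0.7 [ 0.6037 -0.0242  0.082 ]
fine_top [257.2 311.4] 0.81 [ 0.6161 -0.172   0.117 ]
coarse_mark [265.8 279.1] 0.86 [ 0.6293 -0.1574  0.092 ]
needle_tip [280.9 100.7] 0.66 [ 0.7017 -0.0122  0.078 ]
index_tip [286.6 103.7] 0.65 [ 0.7054 -0.0163  0.078 ]
283 101
```

View pics/w10c.png

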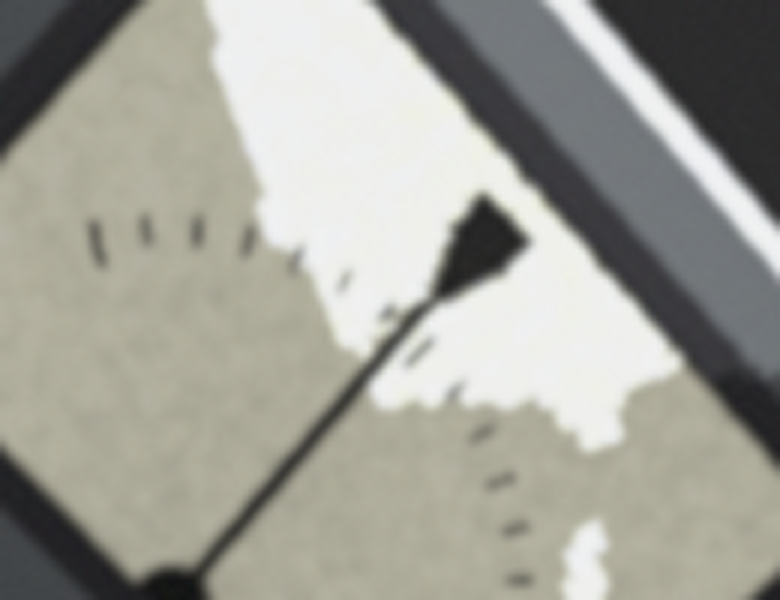

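The needle now runs straight into the wedge point at about (428,300), and the gripper is clear. Handing in.

```bash
python3 -c "
from plant import robot
print(robot.close_job())"
```

```text
the job is handed in; nothing more can be done
None
```

The lid is shut and the needle points at the set index. The job was handed in at about 29 s of the 72 s allowed, and no verdict was reported.

- **Lid:** I pinched the tab and guided it down the hinge arc over about 3.4 s of commanded motion, ending with light contact (about 13 N). The pictures after release show it still shut flat.
- **Fine knob:** I turned it counter-clockwise in three grips of 1.36, 1.12 and 0.2 rad, releasing between them. The last turn came after a close-up showed the needle about 3 mm short.
- **Last close-up:** The needle runs straight into the wedge point, within about 1 mm as I read it.
- **Coarse ring:** The pointer estimate stayed within 1–2 mm of its starting position in the comparable wrist views. That is about the detector's own noise, so it does not prove the ring stayed put.
- **Bystanders:** I did not re-measure them at the end. The measured forces stayed low, and no contact with them showed in the views.
- **Disagreement:** In the last picture the network put the needle and index points about 5 mm apart. I went by the picture instead, because the two points sit almost on top of each other and its estimates had scattered by millimetres before.

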